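# Find the parts case that rattles and hold it out over the pan

## Task

One of the three sealed parts cases on the bench has a part loose inside. Pick the cases up one at a time and shake each end to end, back and forth a few times in the air, until you have found the one that rattles; stand any case that does not rattle back on the bench in its own place. Finish while holding the rattling case level and still, about 10 cm above the middle of the round steel pan, touching nothing but the gripper; leave the pliers and the small white carton on the green mat and the battery near the laptop alone.

Things in the scene. Friction and masses are not known exactly. Their poses are not given: they have to be found in the camera images.
- case_a: one of three sealed parts cases that look alike (grey tub, orange lid, black latch at each end), 110 mm along its x, 46 mm wide along y (flat sides: the grip), 44 mm high, about 0.4 kg; origin: centre of its underside. Lids do not open. Each holds a steel part of 0.25 kg; in one case, a different one each run, it is loose with 40 mm of lengthwise play, in the other two it is held fast
- case_b: one of three sealed parts cases that look alike (grey tub, orange lid, black latch at each end), 110 mm along its x, 46 mm wide along y (flat sides: the grip), 44 mm high, about 0.4 kg; origin: centre of its underside. Lids do not open. Each holds a steel part of 0.25 kg; in one case, a different one each run, it is loose with 40 mm of lengthwise play, in the other two it is held fast
- case_c: one of three sealed parts cases that look alike (grey tub, orange lid, black latch at each end), 110 mm along its x, 46 mm wide along y (flat sides: the grip), 44 mm high, about 0.4 kg; origin: centre of its underside. Lids do not open. Each holds a steel part of 0.25 kg; in one case, a different one each run, it is loose with 40 mm of lengthwise play, in the other two it is held fast
- slug_a (a joint): where the steel part in case_a lies: m along that case's x from its middle; 0 at the start. If loose, it slides between -0.020 and 0.020 when its case is accelerated lengthwise above 1.5 m/s2 or tilted above 10 degrees; if held fast it stays within 0.003. Loose, it is felt at the wrist as knocks and, held level, as a moment about the case's y that differs by 0.1 N m from end to end
- slug_b (a joint): where the steel part in case_b lies: m along that case's x from its middle; 0 at the start. If loose, it slides between -0.020 and 0.020 when its case is accelerated lengthwise above 1.5 m/s2 or tilted above 10 degrees; if held fast it stays within 0.003. Loose, it is felt at the wrist as knocks and, held level, as a moment about the case's y that differs by 0.1 N m from end to end
- slug_c (a joint): where the steel part in case_c lies: m along that case's x from its middle; 0 at the start. If loose, it slides between -0.020 and 0.020 when its case is accelerated lengthwise above 1.5 m/s2 or tilted above 10 degrees; if held fast it stays within 0.003. Loose, it is felt at the wrist as knocks and, held level, as a moment about the case's y that differs by 0.1 N m from end to end
- pan: round pale-grey steel weighing pan (a flat disc), 123 mm across and 9 mm high, fixed to the bench; origin: centre of its underside
- pliers: on the green mat: small pliers with black handles lying flat, 119 mm long along x, 33 mm wide, 10 mm high; leave alone
- nine_volt: between the pan and the laptop: nine-volt battery standing on end, 18 x 26 x 49 mm high; leave alone
- fuses: on the green mat: small white carton of fuses, 36 x 62 x 24 mm high; leave alone
There are look-alikes about, which are no part of the job. What is shaped like the case_a but pink is not meant.

How it is judged:
By the outcome, as a careful person would: the job done as asked, in the order asked, and still so for the second after the job is handed in, while the arm keeps its last pose, push and grip.
It also fails if it takes over 72 s, if anything falls off the work surface, if the arm or the gripper's body presses on something with over 40 N, if the wrist force passes 120 N, or if a joint passes its speed limit or range.

## Robot

A 7-joint arm with a two-finger parallel gripper is mounted at the origin on a cart in front of the work surface, level with it; the furniture and walls round the work are solid. World frame = base frame: x ahead of the robot, y to its left, z up, the work surface at z = 0. Lengths are in m, angles in rad, forces in N, time in s.
With the tool pointing down it reaches from about 0.4 to 0.85 m from the base axis. Payload 4.5 kg.
Tool frame: the origin (TCP) lies between the finger pads; the fingertips stand 11 mm ahead of it and the grasp point (between the pads) lies 8 mm behind it (r.nose_length is the distance from the TCP to the fingertips, in m); z points along the fingers, y is the line along which they close (so a half turn about z gives the same grasp; the last joint's range is limited). The gripper opens to 88 mm and grips with 3 to 60 N. Pads are 18 mm wide; open, the fingers measure 123 mm over their backs; the gripper's body (75 mm by 187 mm) begins 45 mm behind the grasp point.
Start: joints at [1.142, 0.689, -0.195, 1.565, 0.157, 0.902, -0.215], TCP at [0.279, -0.559, 0.25] pointing down, gripper open.
Joint ranges: [-3.01, 3.01], [-0.46, 2.08], [-1.47, 1.51], [0.13, 2.56], [-1, 4.14], [0.04, 2.09], [-2.66, 2.66]. Speed limits (rad/s): [2.57, 2.57, 3.14, 3.14, 3.14, 3.14, 3.14].

## Interface

Orientations are given as a unit quaternion [x, y, z, w].
In Python, from plant import get_state, snapshot, camera_model, r gives the robot as it stands.
- The arm moves only by the shell command python3 -m inch 'ROWS' [FORCE]. ROWS is text: rows parted by semicolons, each of 7 numbers parted by spaces: the opening, from -1 (shut) to 1 (fully open), then the shift along the tool's x, y, z in m, then the turn, a rotation vector about the tool's x, y, z in rad. A call has 1 to 20 rows; each row shifts and turns the commanded pose from where the row before left it, along the tool's axes as they then stand; what a row does not reach is not made up. A row lasts 1/12 s, in which the tool goes at most 41.7 mm and 7.16 degrees, less where a joint would pass 70% of its speed; a pose out of reach is approached as far as the arm can. A call is refused whole if a number of a shift passes 0.0417 or a number of a turn 0.125, either way. A call with a gripper value outside its range is refused whole. The fingers move at their own pace and stop on an object; FORCE is the grip in N (left out, the last holds). Time passes only in rows, so rows that do not move let the fingers close. It gives the time, the measured TCP pose, the force, the opening and the grip force at its end, in the units of the state.
- get_state(): the state, without advancing time (a new reading comes with each control period).
- snapshot(name): name is "scene" or "top"; returns (picture, depth): 400x640x3 uint8, red, green, blue; 400x640 float32, m along the optical axis (not along the pixel's ray), 0 where there is no reading.
- camera_model(name): a dict with "intrinsics" (3x3 intrinsics, pixels), "view" (4x4, takes a point from world to camera coordinates). Camera axes: x right, y down, z forward; pixel columns grow to the right and rows downward; lengths in m; the calibration is good to about 2 mm. A picture is of the moment at which its call begins. camera_model takes no time and is no camera call.
- r.finish_job(): hands the job in; it is judged then, once.
The state is a dict: "clock": time; "q": joint angles; "qd": joint speeds; "joint_torque": joint torques, N m; "tool_pos": TCP position; "eef_rot": TCP orientation; "contact_force": force on the tool from outside, world axes, zero at the start; "moment": the same for the moment, N m; "opening": opening from 0.0 (shut) to 1.0 (fully open); "finger_force": force on a finger pad.
Only numpy, scipy, OpenCV 4.12 (cv2) and the standard library are available. Lean on these libraries where they do the work, as an engineer would, in place of code of your own. Each camera call takes 0.05 s, during which the arm holds its last target. There are 200 camera calls.

## Working session

There is one attempt and no reset: what is moved stays moved. The work goes in short steps, Python scripts to look and compute and a shell command to move; the robot and the scene stay as the last step left them, time stands still between calls to the robot, and variables do not carry over. Pictures are saved under pics/ and viewed, at most 10 in all, crops included, and the job is handed in when it is done.

```bash
ls; mkdir -p pics; python3 - <<'E'
from plant import *
import cv2,numpy as np
for n in("scene","top"):
    p,d=snapshot(n);np.savez(f'pics/{n}0.npz',p=p,d=d)
    cv2.imwrite(f'pics/{n}0.png',p[:,:,::-1])
    m=camera_model(n);print(n,np.round(m['intrinsics'],1).tolist(),np.round(m['view'],3).tolist())
s=get_state();print(s)
E
```

```text
pics
scene [[415.8, 0.0, 323.5], [0.0, 415.8, 193.6], [0.0, 0.0, 1.0]] [[-0.592, -0.806, 0.0, 0.503], [-0.372, 0.274, -0.887, 0.177], [0.714, -0.525, -0.462, 0.964], [0.0, 0.0, 0.0, 1.0]]
top [[423.0, 0.0, 317.7], [0.0, 423.0, 204.2], [0.0, 0.0, 1.0]] [[0.027, -1.0, 0.01, 0.207], [-0.987, -0.028, -0.16, 0.543], [0.16, -0.006, -0.987, 1.045], [0.0, 0.0, 0.0, 1.0]]
{'clock': 0.1, 'q': array([ 1.14179893,  0.6899156 , -0.1945105 ,  1.56623343,  0.15731501,
        0.90253074, -0.21510559]), 'qd': array([-0.00098377, -0.00068536,  0.00074389, -0.00290142,  0.00112578,
        0.00132179,  0.00127509]), 'joint_torque': array([-3.54653821e-03, -5.28498673e+01, -1.27176426e+00, -1.53837276e+01,
       -5.26026764e-02,  1.94310982e-03,  5.56131602e-05]), 'tool_pos': array([ 0.27873621, -0.55877863,  0.24898209]), 'eef_rot': array([ 9.73337984e-01,  2.29374042e-01, -2.63749515e-04, -8.05445448e-04]), 'contact_force': array([ 0.10569951,  0.6657119 , -0.17800804]), 'moment': array([-0.01046078,  0.03588345, -0.02147465]), 'finger_force': 0.0, 'opening': 0.9975735454658494}
```

View pics/top0.png

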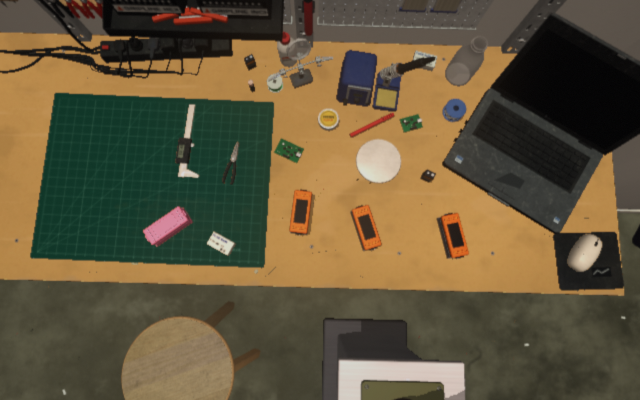

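View pics/scene0.png

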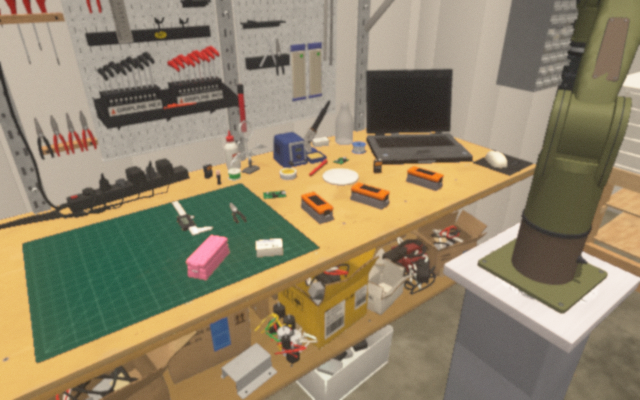

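Top view: three orange-lidded cases at (301,212), (366,228) and (453,235); the pink look-alike at (167,226) is not meant because its colour is wrong. The pan is at (378,160), the battery at (428,176) and the laptop to its right. I'll measure them and confirm with one crop.

```bash
cat > h.py <<'E'
from plant import *
import cv2,numpy as np
def world(n,d):
    m=camera_model(n);K=m['intrinsics'];V=m['view']
    v,u=np.mgrid[:400,:640]
    c=np.stack([(u-K[0,2])/K[0,0]*d,(v-K[1,2])/K[1,1]*d,d],-1)
    return (c-V[:3,3])@V[:3,:3]
def cases(p,d):
    W=world('top',d);h=cv2.cvtColor(p,cv2.COLOR_RGB2HSV)
    out=[]
    m=((W[...,2]>.03)&(W[...,2]<.35)&(d>0)).astype(np.uint8)
    o=((h[...,0]>3)&(h[...,0]<14)&(h[...,1]>200)&(h[...,2]>150)).astype(np.uint8)
    o[:180]=0;o=cv2.morphologyEx(o,cv2.MORPH_CLOSE,np.ones((13,13)))
    n,l,st,ce=cv2.connectedComponentsWithStats(o)
    for i in range(1,n):
        if st[i,4]<100: continue
        P=W[l==i];z=np.median(P[:,2]);P=P[abs(P[:,2]-z)<.008]
        r_=cv2.minAreaRect(P[:,:2].astype(np.float32)*1000);b=cv2.boxPoints(r_)
        e=[b[1]-b[0],b[2]-b[1]];e=max(e,key=np.linalg.norm)
        out.append((np.round(ce[i]).tolist(),np.round(r_[0],1).tolist(),np.round(r_[1],1).tolist(),round(float(z),4),round(float(np.degrees(np.arctan2(e[1],e[0]))%180),1)))
    return out
E
python3 - <<'E'
from h import *
a=np.load('pics/top0.npz');p,d=a['p'],a['d']
for c in cases(p,d):print(c)
W=world('top',d)
for n,(u,v) in dict(pan=(378,160),bat=(428,175),bench=(340,230)).items():print(n,np.round(W[v,u],3))
m=(W[...,2]>.005)&(W[...,2]<.015)
print(np.ptp(W[135:185,355:403][m[135:185,355:403]],0),)
q=W[135:185,355:403][m[135:185,355:403]];print((q.min(0)+q.max(0))/2)
q=W[165:187,415:442].reshape(-1,3);q=q[q[:,2]>.01];print('bat',q.min(0),q.max(0))
cv2.imwrite('pics/c1.png',cv2.resize(p[130:270,270:490,::-1],None,fx=3.6,fy=3.6,interpolation=cv2.INTER_CUBIC))
E
```

```text
([300.0, 211.0], [517.8, 265.3], [42.8, 107.6], 0.0433, 174.6)
([366.0, 227.0], [481.7, 96.0], [107.2, 43.8], 0.0433, 19.2)
([455.0, 235.0], [467.6, -129.6], [107.3, 45.7], 0.0434, 12.5)
pan [0.363 0.228 1.117]
bat [ 0.622 -0.064  0.044]
bench [ 0.477  0.16  -0.003]
[0.13866863 0.12284488 0.00978321]
[0.67105107 0.06310127 0.00989713]
bat [ 0.36299653 -0.08178238  0.01080183] [0.63497343 0.22782122 1.11666078]
```

View pics/c1.png

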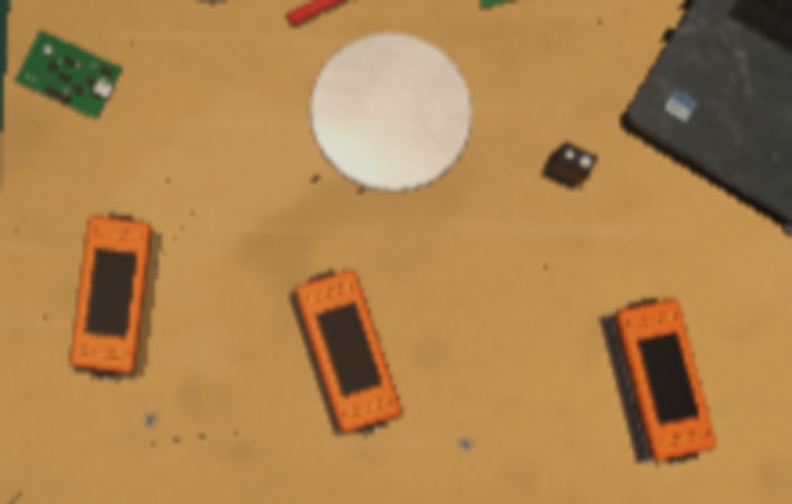

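The crop confirms three alike orange/grey cases. I'll work out the shifts next.

```bash
cat >> h.py <<'E'
from scipy.spatial.transform import Rotation as R
def go(x,y,z,yaw=None):
    s=get_state();M=R.from_quat(s['eef_rot']).as_matrix();D=np.array([x,y,z])-s['tool_pos']
    w=np.degrees(np.arctan2(M[1,0],M[0,0]))
    print('t',round(s['clock'],2),'pos',s['tool_pos'].round(4),'yaw',w.round(2),'toolz',M[:,2].round(4),'open',round(s['opening'],3),'ff',round(s['finger_force'],1))
    print('shift tool',(M.T@D).round(4),end=' ')
    if yaw is not None: print('turn about tool z',round(-np.radians((yaw-w+90)%180-90),3),end='')
    print()
def ray(n,u,v,z):
    m=camera_model(n);K=m['intrinsics'];V=m['view'];d=V[:3,:3].T@np.linalg.solve(K,[u,v,1]);o=-V[:3,:3].T@V[:3,3]
    return (o+d*(z-o[2])/d[2]).round(4)
E
python3 -c "
from h import *
print('pan',ray('top',378.3,160.8,.009))
go(.4676,-.1296,.12,12.5)"
```

```text
pan [0.6658 0.0608 0.009 ]
t 0.1 pos [ 0.2787 -0.5588  0.249 ] yaw 26.52 toolz [-9.0e-04  1.4e-03 -1.0e+00] open 0.998 ff 0.0
shift tool [ 0.3606 -0.2995  0.1294] turn about tool z 0.245
```

```bash
python3 -m inch '1 .0277 -.023 .006 0 0 0;1 .0277 -.023 .006 0 0 0;1 .0277 -.023 .006 0 0 0;1 .0277 -.023 .006 0 0 0;1 .0277 -.023 .006 0 0 0;1 .0277 -.023 .006 0 0 0;1 .0277 -.023 .006 0 0 0;1 .0277 -.023 .006 0 0 0;1 .0277 -.023 .006 0 0 0;1 .0277 -.023 .006 0 0 0;1 .0277 -.023 .006 0 0 0;1 .0277 -.023 .006 0 0 0;1 .0277 -.023 .006 0 0 0;1 0 0 .015 0 0 .082;1 0 0 .015 0 0 .082;1 0 0 .015 0 0 .081;1 0 0 0 0 0 0;1 0 0 0 0 0 0' 50; python3 - <<'E'
from h import *
p,d=snapshot('top');cv2.imwrite('pics/t1.png',p[:,:,::-1])
go(.4676,-.1296,.019,12.5)
E
```

```text
clock: 1.6
tool_pos: [0.4672, -0.1308, 0.1262]
eef_rot: [0.994, 0.11, -0.001, -0.0]
contact_force: [-1.1, -0.8, -0.4]
opening: 0.996
finger_force: 0.0
t 1.65 pos [ 0.4677 -0.131   0.1269] yaw 12.6 toolz [-4.e-04 -1.e-04 -1.e+00] open 1.004 ff 0.0
shift tool [ 0.0003 -0.0014  0.1079] turn about tool z 0.002
```

```bash
python3 -c "
from h import *
s=get_state();print(s['contact_force'].round(2),s['moment'].round(3))"; python3 -m inch '1 0 -.0014 .025 0 0 0;1 0 0 .025 0 0 0;1 0 0 .025 0 0 0;1 0 0 .02 0 0 0;1 0 0 .0125 0 0 0;1 0 0 0 0 0 0;-1 0 0 0 0 0 0;-1 0 0 0 0 0 0;-1 0 0 0 0 0 0;-1 0 0 0 0 0 0;-1 0 0 0 0 0 0;-1 0 0 0 0 0 0;-1 0 0 0 0 0 0;-1 0 0 0 0 0 0' 50; python3 -c "
from h import *
go(.4676,-.1296,.019,12.5)"
```

```text
[-0.25 -0.11  0.24] [ 0.055 -0.002  0.065]
clock: 2.82
tool_pos: [0.4678, -0.1299, 0.0196]
eef_rot: [0.994, 0.109, 0.0, 0.0]
contact_force: [0.3, -0.4, 4.5]
opening: 0.517
finger_force: 49.9
t 2.82 pos [ 0.4678 -0.1299  0.0196] yaw 12.48 toolz [ 1.e-03 -6.e-04 -1.e+00] open 0.517 ff 49.9
shift tool [-0.0002 -0.0004  0.0006] turn about tool z -0.0
```

```bash
python3 -m inch '-1 0 0 -.01 0 0 0;-1 0 0 -.025 0 0 0;-1 0 0 -.035 0 0 0;-1 0 0 -.035 0 0 0;-1 0 0 -.03 0 0 0;-1 0 0 -.015 0 0 0;-1 0 0 0 0 0 0;-1 .04 0 0 0 0 0;-1 .04 0 0 0 0 0;-1 -.04 0 0 0 0 0;-1 -.04 0 0 0 0 0;-1 .04 0 0 0 0 0;-1 .04 0 0 0 0 0;-1 0 0 0 0 0 0;-1 0 0 0 0 0 0;-1 0 0 0 0 0 0;-1 0 0 0 0 0 0;-1 0 0 0 0 0 0'; cat >> h.py <<'E'
def feel():
    s=get_state();M=R.from_quat(s['eef_rot']).as_matrix()
    print('t',round(s['clock'],2),s['tool_pos'].round(3),'F',s['contact_force'].round(2),'Mtool',(M.T@s['moment']).round(3),'open',round(s['opening'],3),'ff',round(s['finger_force'],1))
E
python3 -c "
from h import *
feel()"; python3 -m inch '-1 -.04 0 0 0 0 0;-1 -.04 0 0 0 0 0;-1 .04 0 0 0 0 0;-1 .04 0 0 0 0 0;-1 -.04 0 0 0 0 0;-1 -.04 0 0 0 0 0;-1 0 0 0 0 0 0;-1 0 0 0 0 0 0;-1 0 0 0 0 0 0;-1 0 0 0 0 0 0;-1 0 0 0 0 0 0'; python3 -c "
from h import *
feel()"
```

```text
clock: 4.32
tool_pos: [0.5448, -0.1125, 0.1686]
eef_rot: [0.994, 0.109, -0.001, -0.0]
contact_force: [0.5, 0.0, -3.0]
opening: 0.516
finger_force: 50.0
t 4.32 [ 0.545 -0.112  0.169] F [ 0.47  0.01 -3.03] Mtool [-0.02  -0.081  0.021] open 0.516 ff 50.0
clock: 5.23
tool_pos: [0.4688, -0.1294, 0.1694]
eef_rot: [0.994, 0.109, 0.001, 0.0]
contact_force: [-0.9, 0.8, -4.4]
opening: 0.515
finger_force: 50.0
t 5.23 [ 0.469 -0.129  0.169] F [-0.88  0.75 -4.44] Mtool [ 0.076  0.028 -0.02 ] open 0.515 ff 50.0
```

```bash
cat >> h.py <<'E'
def avg(n=10):
    L=[]
    for _ in range(n):
        snapshot('top');s=get_state();L.append(R.from_quat(s['eef_rot']).as_matrix().T@s['moment'])
    L=np.array(L);print('t',round(s['clock'],2),s['tool_pos'].round(3),'mean',L.mean(0).round(3),'sd',L.std(0).round(3))
E
python3 -c "
from h import *
avg()"; python3 -m inch '-1 .04 0 0 0 0 0;-1 .04 0 0 0 0 0;-1 -.04 0 0 0 0 0;-1 -.04 0 0 0 0 0;-1 .04 0 0 0 0 0;-1 .04 0 0 0 0 0;-1 0 0 0 0 0 0;-1 0 0 0 0 0 0;-1 0 0 0 0 0 0;-1 0 0 0 0 0 0'; python3 -c "
from h import *
avg()"
```

```text
t 5.73 [ 0.468 -0.13   0.169] mean [ 0.022  0.048 -0.004] sd [0.03  0.033 0.035]
clock: 6.57
tool_pos: [0.5457, -0.1125, 0.1693]
eef_rot: [0.994, 0.109, 0.0, 0.0]
contact_force: [-0.4, -0.2, -4.7]
opening: 0.514
finger_force: 50.0
t 7.07 [ 0.546 -0.112  0.169] mean [ 0.01  -0.073  0.008] sd [0.015 0.032 0.023]
```

```bash
python3 -m inch '-1 .02 0 0 0 0 0;-1 .02 0 0 0 0 0;-1 .02 0 0 0 0 0;-1 .02 0 0 0 0 0;-1 -.04 0 0 0 0 0;-1 -.04 0 0 0 0 0;-1 0 0 0 0 0 0;-1 0 0 0 0 0 0;-1 0 0 0 0 0 0;-1 0 0 0 0 0 0'; python3 -c "
from h import *
avg()
go(.6658,.0608,.135,12.5)"
```

```text
clock: 7.9
tool_pos: [0.5473, -0.1121, 0.1697]
eef_rot: [0.994, 0.109, 0.001, 0.0]
contact_force: [-0.1, -0.8, -4.4]
opening: 0.519
finger_force: 50.0
t 8.4 [ 0.546 -0.112  0.169] mean [ 0.013  0.028 -0.005] sd [0.022 0.031 0.024]
t 8.4 pos [ 0.5457 -0.1122  0.1692] yaw 12.48 toolz [ 1.e-04 -1.e-04 -1.e+00] open 0.514 ff 50.0
shift tool [ 0.1547 -0.143   0.0342] turn about tool z -0.0
```

At the same spot, the moment about the case's y changes by 0.10 N m depending on which end the part was sent to (sd of the mean 0.01). So this case rattles. I'll take it to the pan.

```bash
python3 -m inch '-1 .007 -.0065 0 0 0 0;-1 .0155 -.0143 0 0 0 0;-1 .0155 -.0143 0 0 0 0;-1 .0155 -.0143 0 0 0 0;-1 .0155 -.0143 0 0 0 0;-1 .0155 -.0143 0 0 0 0;-1 .0155 -.0143 0 0 0 0;-1 .0155 -.0143 0 0 0 0;-1 .0155 -.0143 0 0 0 0;-1 .0155 -.0143 0 0 0 0;-1 .0082 -.0078 0 0 0 0;-1 0 0 .011 0 0 0;-1 0 0 .011 0 0 0;-1 0 0 .011 0 0 0;-1 0 0 .011 0 0 0;-1 0 0 0 0 0 0;-1 0 0 0 0 0 0;-1 0 0 0 0 0 0;-1 0 0 0 0 0 0;-1 0 0 0 0 0 0'; python3 - <<'E'
from h import *
go(.6658,.0608,.125,12.5);feel();avg(4)
p,d=snapshot('scene');q=cv2.resize(p[100:260,230:490,::-1],None,fx=3,fy=3);cv2.imwrite('pics/s2.png',q)
for c in cases(*snapshot('top')):print(c)
E
```

```text
clock: 10.07
tool_pos: [0.6662, 0.0607, 0.126]
eef_rot: [0.994, 0.109, 0.001, 0.0]
contact_force: [0.2, 0.1, -3.7]
opening: 0.523
finger_force: 50.0
t 10.07 pos [0.6662 0.0607 0.126 ] yaw 12.47 toolz [ 1.4e-03  1.0e-04 -1.0e+00] open 0.523 ff 50.0
shift tool [-0.0004 -0.0002  0.001 ] turn about tool z -0.001
t 10.07 [0.666 0.061 0.126] F [ 0.24  0.12 -3.73] Mtool [ 0.027  0.024 -0.037] open 0.523 ff 50.0
t 10.27 [0.666 0.061 0.126] mean [ 0.015  0.001 -0.037] sd [0.024 0.008 0.021]
([366.0, 227.0], [481.6, 96.3], [107.2, 44.0], 0.0433, 19.2)
```

View pics/s2.png

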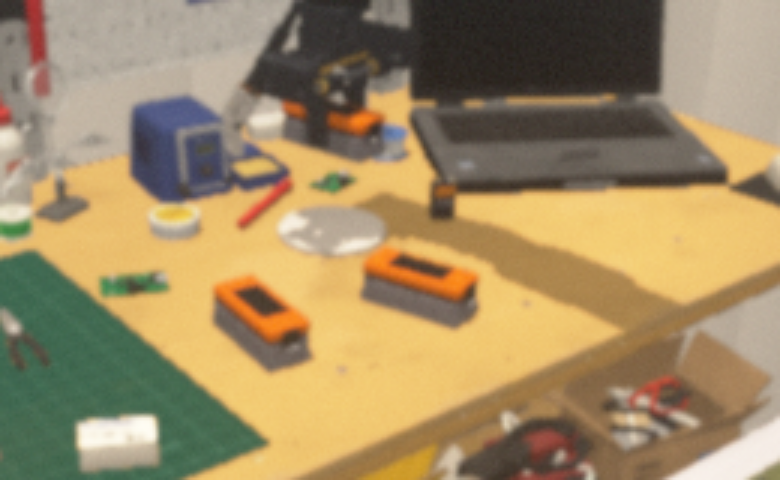

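The picture shows the case level in the gripper at (335,125), clear above the pan at (330,230). The other two cases and the battery at (442,200) are undisturbed.

```bash
python3 -c "
from plant import r
print(r.finish_job())"
```

```text
the job is handed in; nothing more can be done
None
```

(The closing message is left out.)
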